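# Tuck the cover strip under the lap plate and hold it down

## Task

On the brown bonding board, slide the aluminium cover strip sideways, without lifting it, from its white outline to the work place between the two yellow lines in front of the blue lap plate, and stop there a moment before tucking. Then push it straight toward the plate so that its front edge tucks under the lap plate until the red line on the strip reaches the plate's lip, without lifting the plate. Press the strip down firmly (about 10 N) flat on the board and finish while still holding it pressed like that; leave the roll of tape, the multimeter and the cutters alone.

Things in the scene. Friction and masses are not known exactly. Their poses are not given: they have to be found in the camera images.
- board: brown bonding board, 260 (x) x 180 (y) x 10 mm, fixed. Origin at the centre of its underside, z up. Two white outlines centred at x = -85 and +85 mm, y = -35 mm; between them the work place, bounded by yellow lines along y at x = -46.5 and +46.5 mm. The lap plate covers x -46 to +46, y +35 to +80 mm; the strip is tucked toward +y
- mark (a point): centre of the work place on the board's top face (board x 0, y -35 mm, z 10 mm), axes as the board: with the strip's centre here it lies between the yellow lines, its front edge 20 mm short of the lap plate's lip
- lip (a point): middle of the lap plate's lip, on its underside while it lies closed (board x 0, y +35 mm, 8 mm above the board's top face); fixed to the board, axes as the board. The lip runs along the board's x. Beyond it, to the left of the board, a brown chute plate and a conveyor machine stand higher: travel well above them and come down over the board from above.
- lap (a joint): blue lap plate with a white lip, 92 x 45 x 4 mm, 60 g, hinged at its back edge (board y +80 mm), free to swing up; 0 = closed and level (its underside 8 mm above the board, on a stop), grows as the lip lifts, rad. An 8 mm high riser on the board closes the gap 35 mm behind the lip.
- strip_grip (a point): centre of the strip's upstand, 22 mm above the strip's underside, axes as the strip. The upstand is a wall 72 mm long (strip x), 8 mm thick, standing 36 mm above the leaf (top 40 mm above the board's top face), its middle plane at strip y = -25 mm; grip it across its 8 mm from above
- strip_edge (a point): middle of the strip's front edge (strip y = +50 mm, half-way up the 4 mm leaf; 75 mm in front of strip_grip), axes as the strip
- strip: aluminium cover strip, about 0.1 to 0.2 kg, loose: flat leaf 72 (x) x 100 (y) x 4 mm with an upstand (see strip_grip) and a red line across the leaf 25 mm behind its front edge (strip y = +25 mm). Origin at the centre of the leaf's underside. Starts on either white outline, its y within 5 degrees of the board's y
- tape: roll of black tape, 53 mm across, 19 mm high, lying on the other white outline; origin under its centre; leave alone
- meter: yellow multimeter, 142 x 80 x 42 mm, lying on the bench to the right; leave alone
- cutters: blue-handled side cutters, 126 x 43 x 10 mm, lying on the bench to the right; leave alone

How it is judged (in metres and radians):
On the way, in this order (a step that is already met when the one before it is completed fails the run):
1. the strip lies at the work place between the yellow lines, square to the lap plate and not yet under it (x of strip in the frame of mark between -0.012 and 0.012 m and y of strip_edge in the frame of lip below -0.002 m and angle between the y axis of strip and the y axis of board, either way round below 0.1 rad), for 0.2 s.
2. the strip's front edge is tucked under the lap plate as far as the red line (y of strip_edge in the frame of lip above 0.018 m and z of strip_edge in the frame of lip below 0 m), for 0.2 s.
At the end, for the whole second after the job is handed in: Strip flat on the board (0.03 rad), centred between the yellow lines (12 mm) and square to the lap plate (0.1 rad), front edge 18 to 32 mm under the lip, lap plate closed; the fingers still hold the strip and press it on the board with more than 4 N (x of strip in the frame of mark between -0.012 and 0.012 m and y of strip_edge in the frame of lip between 0.018 and 0.032 m and z of strip_edge in the frame of lip below -0.004 m and angle between the y axis of strip and the y axis of board, either way round below 0.1 rad and angle between strip's own z axis and vertical below 0.03 rad and value of joint lap below 0.03 rad and contact force between strip and board above 4 N and contact force between the fingers and strip above 2 N and linear speed of strip below 0.02 m/s); the arm keeps its last pose, push and grip.
It fails at once if the strip is lifted off the board (more than 7 mm) (z of strip in the frame of mark above 0.007 m or z of strip_edge in the frame of mark above 0.011 m).
It fails at once if the lap plate is lifted (more than 3 mm at its lip) (value of joint lap above 0.07 rad).
It fails at once if the tape, the multimeter or the cutters are moved by more than 15 mm (distance of any of tape, meter, cutters from where it was at the start of the episode above 0.015 m).
It also fails if it takes over 42 s, if anything falls off the work surface, if the arm or the gripper's body presses on something with over 40 N, if the wrist force passes 120 N, or if a joint passes its speed limit or range.

## Robot

A 7-joint arm with a two-finger parallel gripper is mounted at the origin on a cart in front of the work surface, level with it; the furniture and walls round the work are solid. World frame = base frame: x ahead of the robot, y to its left, z up, the work surface at z = 0. Lengths are in mm, angles in rad, forces in N, time in s.
With the tool pointing down it reaches from about 400 to 900 mm from the base axis. Payload 5.5 kg.
Tool frame: the origin (TCP) lies at the very end of the fingers, on their centre line; the grasp point (between the pads) lies behind it (ctrl.grip_depth is the z of the grasp point in the tool frame, in mm); z points along the fingers, y is the line along which they close (so a half turn about z gives the same grasp; the last joint's range is limited). The gripper opens to 85 mm and grips with 20 to 120 N. Pads are 22 mm wide; open, the fingers measure 114 mm over their backs; the gripper's body (76 mm by 85 mm) begins 54 mm behind the grasp point. The pads swing forward as they close: fully open they stand 13 mm farther back than shut.
Start: joints at [-0.837, 0.501, -0.427, 1.55, 0.221, 1.138, -0.21], TCP at [294.804, 579.302, 211.01] pointing down, gripper open.
Joint ranges: [-2.88, 2.88], [-0.31, 2.03], [-1.54, 1.56], [0.2, 2.42], [-1.41, 4.55], [0.19, 2.02], [-2.57, 2.57]. Speed limits (rad/s): [2.57, 2.57, 3.14, 3.14, 3.14, 3.14, 3.14].

## Interface

Orientations are given as a unit quaternion [w, x, y, z].
In Python, from rig import ctrl, camera, calibration gives the robot as it stands.
- The arm moves only by the shell command python3 -m crank 'ROWS' [OPENING] [FORCE]. ROWS is JSON, one flat list of numbers, 6 for each row, row after row: the shift along the tool's x, y, z in units of 60 mm (1.0 is 60 mm), then the turn, a rotation vector about the tool's x, y, z in units of 5 degrees (1.0 is 5 degrees). In form: [x, y, z, rx, ry, rz, x, y, z, rx, ry, rz, ...]. A call has 1 to 10 rows; each row shifts and turns the commanded pose from where the row before left it, along the tool's axes as they then stand; what a row does not reach is not made up. A row lasts 1/8 s, in which the tool goes at most 62.5 mm and 10.7 degrees, less where a joint would pass 70% of its speed; a pose out of reach is approached as far as the arm can. A call with a number of a shift or a turn outside -1 to 1 is refused whole. A call with a gripper value outside its range is refused whole. OPENING is the finger opening in mm, from 0 to 85.4, set as the call begins (- or left out, the last holds). The fingers move at their own pace and stop on an object; FORCE is the grip in N (left out, the last holds). Time passes only in rows, so rows that do not move let the fingers close. It gives the time, the measured TCP pose, the force, the opening and the grip force at its end, in the units of the state.
- ctrl.get_obs(): the state, without advancing time (a new reading comes with each control period).
- camera(name): name is "scene" or "top" or "wrist"; returns (picture, depth): 420x560x3 uint8, blue, green, red; 420x560 float32, mm along the optical axis (not along the pixel's ray), 0 where there is no reading.
- calibration(name): a dict with "fx", "fy", "cx", "cy" (pixels), "R" (3x3) and "t" (3): a world point X has camera coordinates R X + t; the wrist camera has in their place "tool_from_camera" (4x4, takes a point from camera to tool coordinates, whose origin is the TCP and whose axes are the flange's). Camera axes: x right, y down, z forward; pixel columns grow to the right and rows downward; lengths in mm; the calibration is good to about 2 mm. A picture is of the moment at which its call begins: read the wrist's pose just before it. calibration takes no time and is no camera call.
- ctrl.job_done(): hands the job in; it is judged then, once.
The state is a dict: "t": time; "joints": joint angles; "qvel": joint speeds; "joint_efforts": joint torques, N m; "ee_pos": TCP position; "eef_rot": TCP orientation; "ft_force": force on the tool from outside, world axes, zero at the start; "ft_torque": the same for the moment, N m; "width": finger opening in mm; "grasp_force": force on a finger pad.
Only numpy, scipy, OpenCV 4.12 (cv2) and the standard library are available. Lean on these libraries where they do the work, as an engineer would, in place of code of your own. Each camera call takes 0.05 s, during which the arm holds its last target. There are 200 camera calls.

## Working session

There is one attempt and no reset: what is moved stays moved. The work goes in short steps, Python scripts to look and compute and a shell command to move; the robot and the scene stay as the last step left them, time stands still between calls to the robot, and variables do not carry over. Pictures are saved under pics/ and viewed, at most 10 in all, crops included, and the job is handed in when it is done.

```bash
mkdir -p pics; ls
python3 - <<'E'
from rig import ctrl,camera,calibration
import cv2,numpy as np
o=ctrl.get_obs();print(o['t'],o['ee_pos'],o['eef_rot'],o['width'],ctrl.grip_depth)
for n in("top","scene"):
    p,d=camera(n);cv2.imwrite(f"pics/{n}.png",p);np.save(f"{n}.npy",d);print(n,calibration(n))
E
```

```text
pics
0.0 [294.57419011 578.5843851  209.95353193] [-2.47612219e-04  2.33206785e-01  9.72426669e-01 -9.52509605e-04] 85.11806877251651 -18.700000000000003
top {'fx': 416.83473797805243, 'fy': 416.83473797805243, 'cx': 279.9766515849425, 'cy': 209.69785079554748, 'R': array([[ 0.00859865, -0.99992136,  0.00912939],
       [-0.98445629, -0.01006655, -0.17534105],
       [ 0.17541916, -0.00747978, -0.98446542]]), 't': array([  3.4841767 , 488.23424287, 884.10866049])}
scene {'fx': 497.2213322997963, 'fy': 497.2213322997963, 'cx': 282.7658651696476, 'cy': 208.94867198565677, 'R': array([[ 0.8425392 , -0.53845969,  0.0137427 ],
       [-0.27494774, -0.45187605, -0.84865292],
       [ 0.46317538,  0.71124483, -0.52877156]]), 't': array([-403.19621654,  195.6815099 , 1004.25366411])}
```

View pics/top.png

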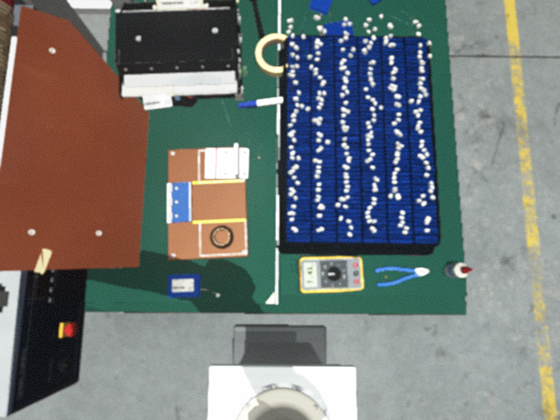

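View pics/scene.png

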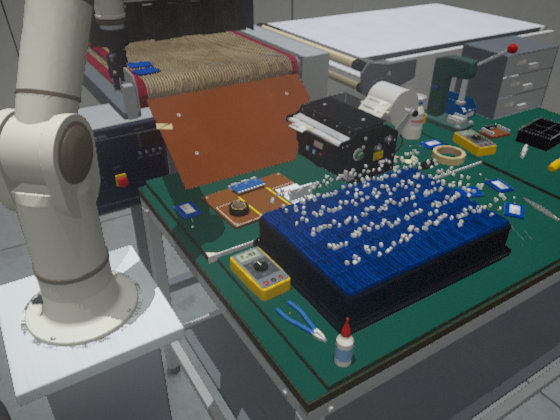

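```bash
cat > h.py <<'E'
import numpy as np,cv2
from rig import ctrl,camera,calibration
def world(name,u,v,z):
    c=calibration(name);R,t=np.array(c['R']),np.array(c['t'])
    r=R.T@np.array([(u-c['cx'])/c['fx'],(v-c['cy'])/c['fy'],1]);o=-R.T@t
    return o+r*(z-o[2])/r[2]
E
python3 - <<'E'
import cv2
p=cv2.imread("pics/top.png")[140:265,155:260]
cv2.imwrite("pics/c1.png",cv2.resize(p,None,fx=4.8,fy=4.8,interpolation=cv2.INTER_CUBIC))
E
```

```text
(no output)
```

View pics/c1.png

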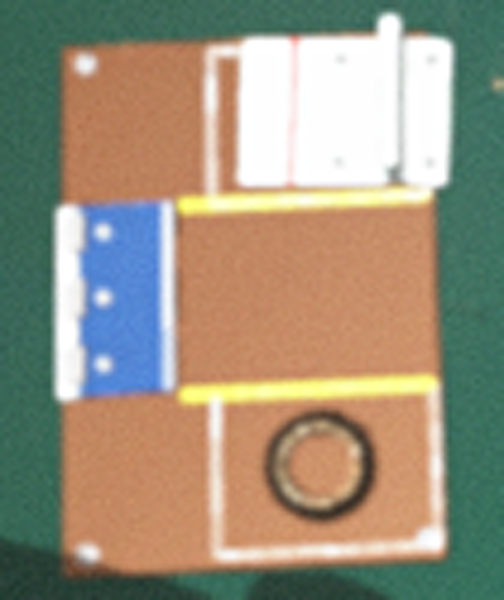

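The crop shows the board (corners ≈(63,45),(66,577),(445,558)), the strip on the upper (+x) outline, yellow lines at rows ~206 and ~396 with a small tilt, the lip at col ~175, and the tape on the lower outline.

Run:
```python
from h import *
f=lambda u,v,z:world("top",155+(u+.5)/4.8-.5,140+(v+.5)/4.8-.5,z)
A={k:f(*v) for k,v in dict(TL=(63,45,10),BL=(66,577,10),BR=(445,558,10),y1a=(180,206,10),y1b=(432,193,10),y2a=(180,396,10),y2b=(436,382,10),lipT=(175,203,20),lipB=(175,390,20),s1=(240,38,14),s2=(240,185,14),s3=(450,40,14),s4=(446,187,14),r1=(296,38,14),r2=(292,185,14),u1=(390,15,50),u2=(390,172,50)).items()}
for k,v in A.items():print(k,v.round(1))
# fit board pose
obj={'TL':(130,90),'BL':(-130,90),'BR':(-130,-90),'lipT':(46,35),'lipB':(-46,35)}
def fit(obj):
    P=np.array(list(obj.values()),float);Q=np.array([A[k][:2] for k in obj])
    a,b=P-P.mean(0),Q-Q.mean(0)
    th=np.arctan2((a[:,0]*b[:,1]-a[:,1]*b[:,0]).sum(),(a*b).sum())
    R=np.array([[np.cos(th),-np.sin(th)],[np.sin(th),np.cos(th)]]);t=Q.mean(0)-R@P.mean(0)
    print(np.degrees(th),t,(Q-P@R.T-t).round(1).tolist());return R,t
R,t=fit(obj);print("mark",R@[0,-35]+t)
R2,t2=fit({'s1':(36,50),'s2':(-36,50),'s3':(36,-50),'s4':(-36,-50)})
g=R2@[0,-25]+t2;print("grip",g,"strip in board",R.T@(t2-t))
for l in('y1','y2'):d=A[l+'a']-A[l+'b'];print(np.degrees(np.arctan2(-d[0],d[1])), R.T@((A[l+'a']+A[l+'b'])[:2]/2-t))
```

```text
TL [637. 274.  10.]
BL [376.9 258.1  10. ]
BR [387.4  80.7  10. ]
y1a [556.2 212.9  10. ]
y1b [564.1  91.   10. ]
y2a [463.2 208.7  10. ]
y2b [471.2  86.9  10. ]
lipT [555.3 213.3  20. ]
lipB [464.6 209.1  20. ]
s1 [640.2 186.6  14. ]
s2 [566.  183.6  14. ]
s3 [640.4  83.6  14. ]
s4 [566.1  83.9  14. ]
r1 [640.5 159.1  14. ]
r2 [566.3 158.4  14. ]
u1 [640.4 109.6  50. ]
u2 [563.8 107.6  50. ]
3.2105567954617813 [511.97410709 176.56141731] [[0.2, 0.3], [-0.2, -1.0], [0.2, 1.3], [-0.7, -0.8], [0.5, 0.2]]
mark [513.93429846 141.61635113]
0.4069927620406769 [603.18702041 134.42344629] [[1.4, 1.9], [-0.8, -0.6], [0.9, -1.1], [-1.4, -0.2]]
grip [603.36460301 109.42407701] strip in board [ 88.70979443 -47.18025573]
3.667582349255536 [ 46.72191384 -27.2842565 ]
3.744789991756732 [-46.3426987  -26.23356954]
```

Run:
```python
from h import *
c=calibration("top");d=np.load("top.npy");v,u=np.mgrid[:420,:560]
C=np.stack([(u-c['cx'])/c['fx']*d,(v-c['cy'])/c['fy']*d,d],-1)-c['t']
W=C@np.array(c['R'])
for a,b in((60,250),(130,200),(100,150),(20,330),(40,200),(190,170),(193,165),(143,262),(125,180),(150,60),(300,60),(185,285)):print(a,b,W[b,a].round())
o=ctrl.get_obs();from scipy.spatial.transform import Rotation as Ro
q=o['eef_rot'];print(Ro.from_quat([q[1],q[2],q[3],q[0]]).as_matrix().round(4))
```

```text
60 250 [388. 445. 123.]
130 200 [510. 348.  28.]
100 150 [609. 400.  84.]
20 330 [238. 484. 161.]
40 200 [482. 476. 156.]
190 170 [586. 219.  12.]
193 165 [598. 212.  11.]
143 262 [372. 317.   4.]
125 180 [554. 359.  38.]
150 60 [769. 274. 178.]
300 60 [826. -34.  86.]
185 285 [321. 218.   9.]
[[-8.912e-01  4.536e-01 -8.000e-04]
 [ 4.536e-01  8.912e-01 -1.500e-03]
 [ 0.000e+00 -1.700e-03 -1.000e+00]]
```

```bash
python3 -m crank '[0,0,-0.5,0,0,-0.9, 0,0,-0.5,0,0,-0.9, 0,0,-0.5,0,0,-0.9, 0,0,0,0,0,-0.9, 0,0,0,0,0,-1, 0,0,0,0,0,-1]' && python3 -m crank '[-0.5,-0.7,0,0,0,0, -0.5,-0.7,0,0,0,0, -0.5,-0.7,0,0,0,0, -0.5,-0.7,0,0,0,0, -0.5,-0.7,0,0,0,0, -0.5,-0.7,0,0,0,0, -0.5,-0.7,0,0,0,0, -0.5,-0.7,0,0,0,0, -0.5,-0.7,0,0,0,0, -0.5,-0.7,0,0,0,0]' && python3 -m crank '[0,-0.4,0.4,0,0,0, 0,-0.4,0.4,0,0,0, 0,0,0.4,0,0,0, 0,0,0.4,0,0,0, 0,0,0,0,0,0]'
```

```text
t: 0.85
ee_pos: [294.8, 578.9, 300.5]
eef_rot: [-0.0, -0.01, 1.0, -0.0]
ft_force: [0.5, 0.1, 0.8]
width: 85.6
grasp_force: 0.0
t: 2.1
ee_pos: [602.9, 163.2, 300.6]
eef_rot: [-0.0, -0.009, 1.0, -0.0]
ft_force: [0.2, -1.2, 0.5]
width: 85.0
grasp_force: 0.0
t: 2.72
ee_pos: [601.2, 116.1, 202.5]
eef_rot: [-0.003, -0.009, 1.0, -0.0]
ft_force: [0.1, -0.0, 0.7]
width: 85.6
grasp_force: 0.0
```

Run:
```python
from h import *
o=ctrl.get_obs();p,d=camera("wrist");cv2.imwrite("pics/w1.png",p);np.save("w1.npy",d)
np.savez("w1o.npz",p=o['ee_pos'],q=o['eef_rot']);print(o['ee_pos'],o['eef_rot'],calibration("wrist"))
```

```text
[601.18833846 116.13275105 202.50205899] [-2.62322206e-03 -8.92879185e-03  9.99956603e-01 -4.33488925e-04] {'fx': 302.03646966193867, 'fy': 302.03646966193867, 'cx': 284.603787300875, 'cy': 206.90415395373907, 'tool_from_camera': array([[ 6.28814421e-04, -9.52727037e-01, -3.03826919e-01,
         7.75938910e+01],
       [ 9.99999465e-01,  8.48786336e-04, -5.91940988e-04,
         3.11143332e-01],
       [ 8.21842321e-04, -3.03826384e-01,  9.52727061e-01,
        -1.62770916e+02],
       [ 0.00000000e+00,  0.00000000e+00,  0.00000000e+00,
         1.00000000e+00]])}
```

View pics/w1.png

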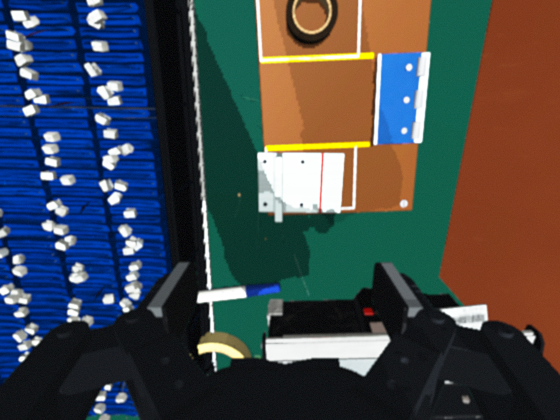

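The wrist view shows the strip at cols 258-345, rows 152-213, its upstand at col ~278, and the yellow lines at rows ~57 and ~146. I'll zoom for accuracy.

Run:
```python
import cv2
p=cv2.imread("pics/w1.png")[40:230,245:445]
cv2.imwrite("pics/c2.png",cv2.resize(p,None,fx=3,fy=3,interpolation=cv2.INTER_CUBIC))
```

```text
(no output)
```

View pics/c2.png

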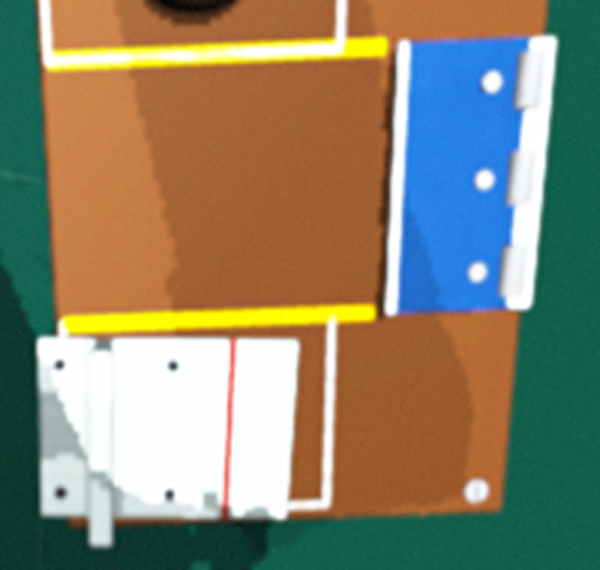

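```bash
cat >> h.py <<'E'
from scipy.spatial.transform import Rotation as Ro
def wrist(u,v,z,p,q):
    c=calibration("wrist");T=np.array(c['tool_from_camera']);R=Ro.from_quat([q[1],q[2],q[3],q[0]]).as_matrix()
    r=R@T[:3,:3]@np.array([(u-c['cx'])/c['fx'],(v-c['cy'])/c['fy'],1]);o=np.array(p)+R@T[:3,3]
    return o+r*(z-o[2])/r[2]
E
python3 - <<'E'
from h import *
w=np.load("w1o.npz")
for k,(u,v,z) in dict(s_fT=(298,340,14),s_fB=(285,518,14),s_bT=(38,338,14),s_bB=(42,516,14),redT=(233,338,14),redB=(224,518,14),wT=(100,350,50),wB=(100,546,50),y1a=(65,326,10),y1b=(375,313,10),y2a=(50,60,10),y2b=(386,46,10),lip1=(402,42,20),lip2=(388,313,20),corner=(502,510,10)).items():
    print(k,wrist(245+(u+.5)/3-.5,40+(v+.5)/3-.5,z,w['p'],w['q']).round(1))
E
```

```text
s_fT [568.  184.1  14. ]
s_fB [640.3 184.3  14. ]
s_bT [569.1  84.   14. ]
s_bB [641.3  85.   14. ]
redT [567.7 159.   14. ]
redB [640.7 159.4  14. ]
wT [568.3 108.6  50. ]
wB [640.6 109.5  50. ]
y1a [564.8  94.1  10. ]
y1b [557.6 213.8  10. ]
y2a [471.1  88.7  10. ]
y2b [464.4 208.1  10. ]
lip1 [464.8 210.9  20. ]
lip2 [556.6 215.9  20. ]
corner [636.4 274.3  10. ]
```

```bash
python3 -m crank '[-0.05,-0.12,0.5,0,0,0, 0,0,0.5,0,0,0, 0,0,0.5,0,0,0, 0,0,0.5,0,0,0, 0,0,0.3,0,0,0, 0,0,0,0,0,0, 0,0,0,0,0,0]' 30 30
```

```text
t: 3.65
ee_pos: [607.4, 110.0, 68.4]
eef_rot: [0.001, -0.009, 1.0, 0.0]
ft_force: [0.7, 0.2, 0.7]
width: 30.1
grasp_force: 0.0
```

```bash
python3 -m crank '[0.03,0,0.25,0,0,0, 0,0,0.25,0,0,0, 0,0,0.15,0,0,0, 0,0,0.1,0,0,0, 0,0,0,0,0,0, 0,0,0,0,0,0]' && python3 -m crank '[0,0,0,0,0,0, 0,0,0,0,0,0, 0,0,0,0,0,0, 0,0,0,0,0,0, 0,0,0,0,0,0, 0,0,0,0,0,0]' 0 40
python3 - <<'E'
from h import *
o=ctrl.get_obs();print(o['ee_pos'],o['eef_rot'],o['ft_force'],o['ft_torque'])
E
```

```text
t: 4.4
ee_pos: [604.8, 109.7, 22.3]
eef_rot: [0.0, -0.009, 1.0, 0.0]
ft_force: [0.5, -0.5, 1.0]
width: 30.3
grasp_force: 0.0
t: 5.15
ee_pos: [605.0, 109.8, 22.6]
eef_rot: [0.0, -0.009, 1.0, 0.0]
ft_force: [0.4, -0.5, 5.3]
width: 6.6
grasp_force: 42.5
[604.97467397 109.76418989  22.56951905] [ 4.80853777e-04 -8.97758765e-03  9.99959578e-01  1.15483208e-04] [ 0.38576823 -0.47715829  5.27812239] [ 0.02815685  0.12136337 -0.01712008]
```

```bash
python3 -m crank '[0.15,0.01,0,0,0,-0.05, 0.15,0.01,0,0,0,-0.05, 0.15,0.01,0,0,0,-0.05, 0.15,0.01,0,0,0,-0.05, 0.15,0.01,0,0,0,-0.05, 0.15,0.01,0,0,0,-0.05, 0.15,0.01,0,0,0,-0.05, 0.15,0.01,0,0,0,-0.05, 0.15,0.02,0,0,0,-0.05, 0.12,0.02,0,0,0,0]' && python3 -m crank '[0,0,0,0,0,0, 0,0,0,0,0,0, 0,0,0,0,0,0, 0,0,0,0,0,0]'
python3 - <<'E'
from h import *
o=ctrl.get_obs();p,d=camera("wrist");p=p[40:400,145:445];cv2.imwrite("pics/w2.png",cv2.resize(p,None,fx=1.65,fy=1.65,interpolation=cv2.INTER_CUBIC))
np.savez("w2o.npz",p=o['ee_pos'],q=o['eef_rot']);print(o['ee_pos'],o['eef_rot'],o['ft_force'])
p,d=camera("top");p=p[140:265,155:260];cv2.imwrite("pics/c3.png",cv2.resize(p,None,fx=4.8,fy=4.8,interpolation=cv2.INTER_CUBIC))
E
```

```text
t: 6.4
ee_pos: [516.2, 113.5, 22.5]
eef_rot: [0.001, -0.029, 1.0, 0.0]
ft_force: [3.7, -0.4, 6.0]
width: 6.2
grasp_force: 42.5
t: 6.9
ee_pos: [515.3, 113.6, 22.5]
eef_rot: [-0.0, -0.029, 1.0, -0.0]
ft_force: [0.2, -0.3, 7.8]
width: 6.5
grasp_force: 43.0
[515.31270583 113.60257897  22.49354492] [-1.74833499e-04 -2.88039123e-02  9.99585062e-01 -9.33584104e-05] [ 0.16563864 -0.26707485  7.7835851 ]
```

View pics/w2.png

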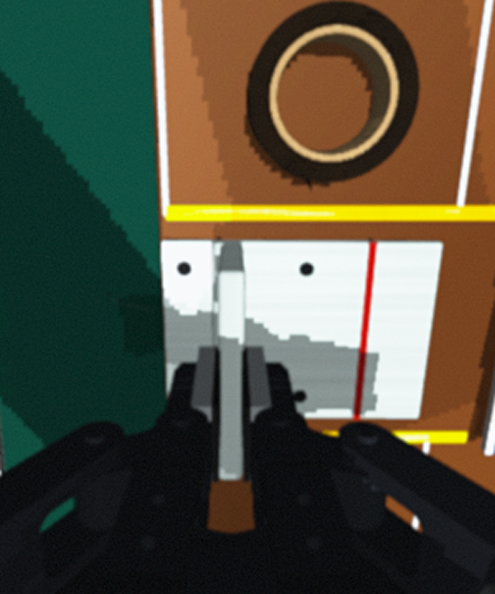

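View pics/c3.png

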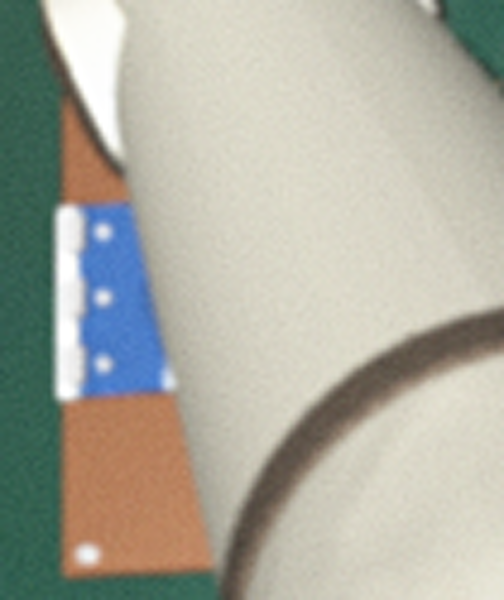

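The strip is gripped, flat and square between the yellow lines (rows ~213 and ~437). Its front edge runs (442,242)–(420,418), and the lip is at ~(490,450). Checking the numbers.

Run:
```python
from h import *
w=np.load("w2o.npz")
for k,(u,v,z) in dict(fT=(442,242,14),fB=(420,418,14),bT=(162,241,14),redT=(374,242,14),redB=(358,418,14),y1a=(170,214,10),y1b=(480,213,10),y2b=(466,437,10),y2a=(340,436,10),lip=(489,450,20)).items():
    print(k,wrist(145+(u+.5)/1.65-.5,40+(v+.5)/1.65-.5,z,w['p'],w['q']).round(1))
```

```text
fT [475.5 186.2  14. ]
fB [547.1 190.9  14. ]
bT [480.9  87.5  14. ]
redT [476.9 162.3  14. ]
redB [548.5 166.3  14. ]
y1a [471.9  89.7  10. ]
y1b [465.2 199.5  10. ]
y2b [557.5 213.2  10. ]
y2a [560.1 161.4  10. ]
lip [556.  217.5  20. ]
```

```bash
python3 -m crank '[-0.01,0.08,0,0,0,0, 0,0.08,0,0,0,0, 0,0.08,0,0,0,0, 0,0.08,0,0,0,0, 0,0.08,0,0,0,0, 0,0.08,0,0,0,0, 0,0.08,0,0,0,0, 0,0.08,0,0,0,0, 0,0.08,0,0,0,0, 0,0.1,0,0,0,0]' && python3 -m crank '[0,0,0,0,0,0, 0,0,0,0,0,0, 0,0,0,0,0,0, 0,0,0,0,0,0]'
python3 - <<'E'
from h import *
o=ctrl.get_obs();p,d=camera("wrist");p=p[40:400,145:445];cv2.imwrite("pics/w3.png",cv2.resize(p,None,fx=1.65,fy=1.65,interpolation=cv2.INTER_CUBIC))
np.savez("w3o.npz",p=o['ee_pos'],q=o['eef_rot']);print(o['ee_pos'],o['eef_rot'],o['ft_force'])
E
```

```text
t: 8.25
ee_pos: [513.4, 158.9, 22.5]
eef_rot: [-0.001, -0.027, 1.0, -0.002]
ft_force: [1.4, -7.4, 12.4]
width: 6.5
grasp_force: 43.3
t: 8.75
ee_pos: [513.3, 160.4, 22.5]
eef_rot: [-0.0, -0.028, 1.0, -0.001]
ft_force: [1.0, -5.4, 11.2]
width: 6.5
grasp_force: 43.2
[513.25954069 160.35178203  22.52146644] [-4.09573577e-04 -2.80564340e-02  9.99605264e-01 -1.40894057e-03] [ 1.04904558 -5.41129818 11.15749104]
```

View pics/w3.png

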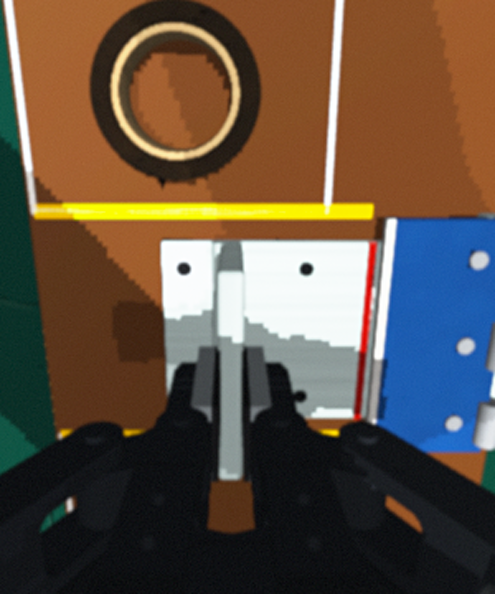

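The strip is about 21 mm under the closed plate, with the red line ~4 mm short of the lip. The push is already ~11 N, so I'll nudge forward a little.

```bash
python3 -m crank '[0,0.03,0,0,0,0, 0,0.03,0,0,0,0, 0,0.01,0,0,0,0, 0,0,0,0,0,0, 0,0,0,0,0,0, 0,0,0,0,0,0, 0,0,0,0,0,0]'
python3 - <<'E'
from h import *
o=ctrl.get_obs();p,d=camera("wrist");p=p[40:400,145:445];cv2.imwrite("pics/w4.png",cv2.resize(p,None,fx=1.65,fy=1.65,interpolation=cv2.INTER_CUBIC))
print(o['ee_pos'],o['eef_rot'],o['ft_force'],o['ft_torque'])
E
```

```text
t: 9.68
ee_pos: [513.1, 163.3, 22.5]
eef_rot: [-0.001, -0.028, 1.0, -0.002]
ft_force: [0.0, -7.0, 12.6]
width: 6.4
grasp_force: 43.3
[513.08707769 163.27022152  22.50270636] [-5.67799410e-04 -2.76470373e-02  9.99615341e-01 -2.11884489e-03] [ 0.01673138 -6.99067027 12.63325196] [-1.53424448 -0.05669989  0.03153602]
```

View pics/w4.png

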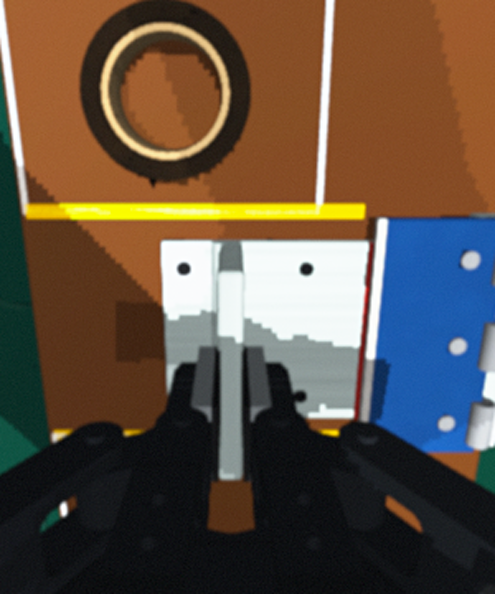

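The red line is now at the lip, the plate is closed, the strip is centred and pressed at ~12 N. Handing in.

```bash
python3 -c "
from rig import ctrl
print(ctrl.job_done())"
```

```text
the job is handed in; nothing more can be done
None
```

I handed the job in at about 9.7 s. The strip is tucked about 24 mm under the closed lap plate with its red line at the lip, gripped and pressed down at about 12 N. The tape, meter and cutters were not touched. The hand-in gave no verdict, so these are my own camera and force readings.

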